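# Take the hardened screen out of the exposure box and show it over the light pad

### The arm

A 6-joint arm with a two-finger parallel gripper is mounted at the origin on the work surface. World frame = base frame: x ahead of the robot, y to its left, z up, the work surface at z = 0. Lengths are in m, angles in degrees, forces in N, time in s.
With the tool pointing down it reaches from about 0.375 to 0.9 m from the base axis. Payload 3.1 kg.
Tool frame: the origin (TCP) lies at the centre of the arm's flange, where the gripper is bolted on; the fingertips stand 182 mm ahead of it and the grasp point (between the pads) lies 164 mm ahead of it; x points along the fingers, z is the direction in which the jaws open and shut, and the axes are right-handed (so a half turn about x gives the same grasp; the last joint's range is limited). The gripper opens to 87 mm and grips with 3 to 60 N. Pads are 19 mm wide; open, the fingers measure 117 mm over their backs; the gripper's body (75 mm by 190 mm) begins 51 mm behind the grasp point.
Start: joints at [-76.748, 30.224, 82.088, -0, 67.689, -10.227], TCP at [0.249, -0.573, 0.405] pointing down, gripper open.
Joint ranges: [-176.69, 176.69], [-43.24, 126.21], [12.49, 139.97], [-82, 262], [0, 151.66], [-163.58, 163.58]. Speed limits (degrees/s): [159.86, 159.86, 180, 180, 180, 180].

### API

Orientations are given as a 3x3 rotation matrix whose columns are the frame's x, y, z axes.
In Python, from rig import bot gives the robot as it stands.
- The arm moves only by the shell command python3 -m crank 'ROWS' [OPENING]. ROWS is JSON, a list of rows, each an object with "offset": the shift along the tool's x, y, z in m, a list of three; "spin": the turn about the tool's x in rad. A call has 1 to 12 rows; each row shifts and turns the commanded pose from where the row before left it, along the tool's axes as they then stand; what a row does not reach is not made up. A row lasts 1/10 s, in which the tool goes at most 50 mm and 8.59 degrees, less where a joint would pass 70% of its speed; a pose out of reach is approached as far as the arm can. A call is refused whole if a number of a shift passes 0.05 or a number of a turn 0.15, either way. A call with a gripper value outside its range is refused whole. OPENING is the finger opening in m, from 0 to 0.087, set as the call begins (- or left out, the last holds). The fingers move at their own pace and stop on an object; the grip force is fixed at half the most. Time passes only in rows, so rows that do not move let the fingers close. It gives the time, the measured TCP pose, the force and the opening at its end, in the units of the state.
- bot.read_state(): the state, without advancing time (a new reading comes with each control period).
- bot.capture(name): name is "side" or "top" or "wrist"; returns a dict with "pixels" (420x560x3 uint8, blue, green, red), "depth" (420x560 float32, m along the optical axis (not along the pixel's ray), 0 where there is no reading), "K" (3x3 intrinsics, pixels), "world_to_cam" (4x4, takes a point from world to camera coordinates). Camera axes: x right, y up, looking along -z (the intrinsics and any distortion apply to the point x, -y, -z); pixel columns grow to the right and rows downward; lengths in m; the calibration is good to about 2 mm. The wrist camera is an equidistant fisheye: a pixel r from the principal point sees the ray r / f radians off the axis. A picture is of the moment at which its call begins.
- bot.hand_in(): hands the job in, once; it reports no verdict.
Trained networks look in a picture, given as the dict that the camera call returned (one of the last four; its "shot" number tells which), for a name from the list of things; names that differ only in an ending like _2 or _b are one class to them, and where a whole thing is asked for, a point or a joint stands for the part that bears it (a point fixed in the world has none). Each returns a list of dicts, best first, with "p" (0 to 1); they miss things now and then, are a little off and sometimes report something else, mostly with a low value. They report only what shows in the picture. A call takes as long as a camera call.
- bot.regions_of(label, picture): "region" (420x560 bool, what is visible of it) and "extent" ([centre column, centre row, width, height] in pixels, round what is visible of it).
The state is a dict: "time_s": time; "joint_positions": joint angles; "qvel": joint speeds; "tau": joint torques, N m; "position": TCP position; "tcp_rot": TCP orientation; "force": force on the tool from outside, world axes, zero at the start; "moment": the same for the moment, N m; "opening": opening from 0.0 (shut) to 1.0 (fully open).
Only numpy, scipy, OpenCV 4.12 (cv2) and the standard library are available. Lean on these libraries where they do the work, as an engineer would, in place of code of your own. Each camera call takes 0.05 s, during which the arm holds its last target.

### The job

The small printing screen in the exposure box has finished hardening: first slide the box's lamp fader all the way to off (its front end), then lift the lid by its handle until it stands upright and stays there, and take out the screen that lies on the glass. Hold it flat over the middle of the lit light pad, about 10 cm above it, so that I can look for pinholes; finish while still holding it there in the gripper. Leave the fader off and the lid open, and do not disturb the other things on the table.

Things in the scene. Friction and masses are not known exactly. Their poses are not given: they have to be found in the camera images.
- exposure_box: grey sheet-metal exposure box, fixed, 240 mm deep (x) x 380 mm wide (y), flat top 75 mm high. Origin: centre of its underside; x points from front to back, y to the left seen from the front; the front faces the robot, roughly. The lid covers the left of the top (y -95 to +195), with a glass bed flush with the top under it; the black strip on the right carries the fader
- lamp_fader (a joint): lamp fader, position in m: 0 = off, at the stop at the front end of its slot; grows towards the back of the box to 0.070 = full. It slides along the box's x, needs about 1.5 N, stays where it is left; counts as off below 0.005
- fader_top (a point): centre of the top face of the fader's grip. The grip is an upright grey block 14 mm along the box's x, 26 mm along its y, 20 mm tall, its top 23 mm above the box's top. The lid's right side wall (34 mm tall) is 50 mm to the left of the slot's centre line
- lid (a joint): lid angle in rad: 0 shut, 1.57 upright, 1.75 end stop. Friction hinge along the box's y at the back: it stays where it is left; lifting takes about 5 to 6 N at the handle
- lid_hinge (a point): middle of the hinge line, 77 mm above the table, 100 mm behind and 50 mm left of the box's centre; the line runs along the box's y
- lid_handle (a point): middle of the lid's handle: round steel bar 12 mm thick, 110 mm long, parallel to the hinge, 42 mm out from the lid's front wall on a post at each end (36 mm free behind it). Lid shut: 262 mm in front of the hinge line, 18 mm above it, 95 mm above the table, in front of the box. It swings on an arc about the hinge line and ends over the lid's upper edge. The lid: hollow, 220 x 290 x 34 mm
- screen: small printing screen, the only thing in the box, hidden by the lid: wooden frame 150 mm (its x) x 200 mm (its y), bars 22 mm wide and 20 mm tall, with green coated mesh 2.5 mm thick across its underside (opening 106 x 156 mm). It lies mesh down on the glass, roughly square with the box. Origin at the centre of its underside, z up; about 0.2 kg
- light_pad: flat white light pad lying on the table to the left of the box, fixed, 250 mm (x) x 190 mm (y), 9 mm thick, its bright face up; origin at the centre of its underside
- squeegee: bystander, loose: squeegee lying on its side, wooden grip 170 x 40 x 24 mm with a 15 mm rubber blade along one side; origin under the wooden grip's centre, x along the grip
- ink_jar: bystander, loose: lidded white ink jar, 68 mm across, 85 mm tall; origin at the centre of its underside
- solvent_can: bystander, loose: plain can with a paper wrapper, 72 mm across, 95 mm tall; origin at the centre of its underside
- tape_roll: bystander, loose: roll of tape lying flat, 90 mm across, 36 mm tall; origin at the centre of its underside
- loupe: bystander, loose: small folding magnifier stand, 38 x 38 mm, 39 mm tall; origin at the centre of its underside
- brush: bystander, loose: brush lying flat, 190 mm long along its x; origin under its middle

How it is judged:
By the outcome, as a careful person would: the job done as asked, in the order asked, and still so for the second after the job is handed in, while the arm keeps its last pose, push and grip.
It also fails if it takes over 72 s, if anything falls off the work surface, if the arm or the gripper's body presses on something with over 40 N, if the wrist force passes 120 N, or if a joint passes its speed limit or range.

## Working session

There is one attempt and no reset: what is moved stays moved. The work goes in short steps, Python scripts to look and compute and a shell command to move; the robot and the scene stay as the last step left them, time stands still between calls to the robot, and variables do not carry over. Pictures are saved under pics/ and viewed, and the job is handed in when it is done.

```bash
ls; mkdir -p pics; python3 - <<'E'
from rig import bot
import cv2
s=bot.read_state(); print(s)
for n in ("top","side","wrist"):
    c=bot.capture(n); cv2.imwrite(f"pics/a_{n}.png",c["pixels"]); print(n,c["K"],c["world_to_cam"],[k for k in c])
E
```

```text
pics
{'time_s': 0.0, 'joint_positions': array([-7.67473791e+01,  3.02800823e+01,  8.21558525e+01,  7.55915699e-04,
        6.76900225e+01, -1.02288572e+01]), 'qvel': array([ 0.05459242,  0.07875974,  0.03017637, -0.0346868 ,  0.04677931,
        0.0691833 ]), 'tau': array([ 1.06510286e-04, -4.40040457e+01, -1.76591152e+01,  6.31790701e-02,
        5.81494952e-02, -1.75058503e-04]), 'position': array([ 0.24896671, -0.57290221,  0.4037622 ]), 'tcp_rot': array([[-4.92083631e-04,  9.17191030e-01,  3.98447453e-01],
       [ 2.14261878e-03,  3.98447554e-01, -9.17188615e-01],
       [-9.99997584e-01,  4.02387491e-04, -2.16126025e-03]]), 'force': array([-0.38035406,  0.26342324,  0.13489439]), 'moment': array([ 0.03874725, -0.03537559,  0.00894221]), 'opening': 0.9993284978117507}
top [[433.20019787   0.         283.66645489]
 [  0.         433.20019787 208.0410368 ]
 [  0.           0.           1.        ]] [[ 0.0286531  -0.99946438 -0.01580994  0.02855043]
 [ 0.99890179  0.02804324  0.03753396 -0.53786646]
 [-0.0370705  -0.01686804  0.99917028 -1.4159432 ]
 [ 0.          0.          0.          1.        ]] ['pixels', 'depth', 'K', 'world_to_cam', 'shot']
side [[404.87357511   0.         283.35125714]
 [  0.         404.87357511 209.90725732]
 [  0.           0.           1.        ]] [[-0.77000165 -0.638      -0.00731167  0.41923796]
 [ 0.34474483 -0.42566038  0.83663866 -0.24166349]
 [-0.53688775  0.64169249  0.5477064  -1.26904992]
 [ 0.          0.          0.          1.        ]] ['pixels', 'depth', 'K', 'world_to_cam', 'shot']
wrist [[325.1922621    0.         283.30353789]
 [  0.         325.1922621  211.22498336]
 [  0.           0.           1.        ]] [[ 0.39855447 -0.91713949 -0.00308048 -0.6228467 ]
 [ 0.88758327  0.38655197 -0.25054643  0.03098078]
 [ 0.2309768   0.09712221  0.96809968 -0.39008622]
 [ 0.          0.          0.          1.        ]] ['pixels', 'depth', 'K', 'world_to_cam', 'shot']
```

View pics/a_top.png

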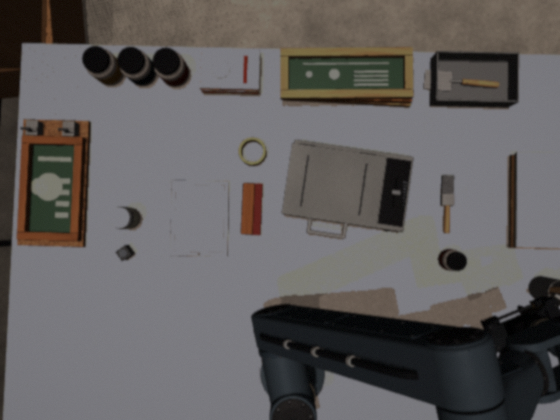

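View pics/a_side.png

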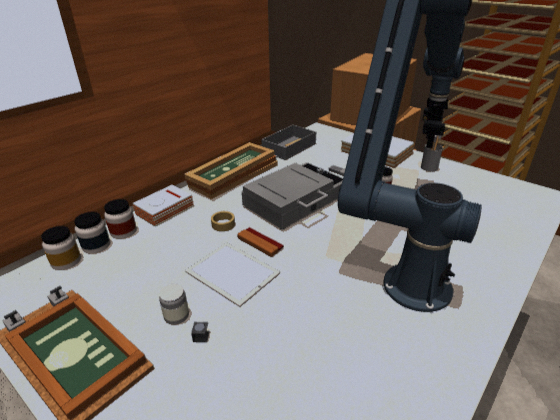

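View pics/a_wrist.png

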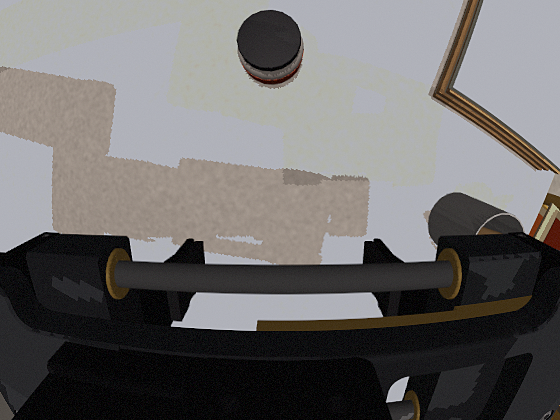

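The top view shows the box centred near (348,186), with the handle at (327,230) and the fader at (396,191). The light pad is at (199,218) and the squeegee at (252,209). Next I'll measure them.

```bash
cat > h.py <<'E'
import numpy as np, cv2
from rig import bot
def world(c, cols, rows, z=None):
    """pixels -> world (top/side pinhole); uses depth, or intersects plane z"""
    K=c["K"]; T=np.linalg.inv(c["world_to_cam"]); cols=np.asarray(cols,float); rows=np.asarray(rows,float)
    d=np.stack([(cols-K[0,2])/K[0,0], -(rows-K[1,2])/K[1,1], -np.ones_like(cols)],-1)
    if z is None:
        dep=c["depth"][np.round(rows).astype(int),np.round(cols).astype(int)]
        return (d*dep[...,None])@T[:3,:3].T+T[:3,3]
    r=d@T[:3,:3].T; o=T[:3,3]; return o+r*((z-o[2])/r[...,2])[...,None]
E
python3 - <<'E'
from h import *
for cam in ("top","side"):
  c=bot.capture(cam)
  for n in ["exposure_box","lid","lamp_fader","lid_handle","fader_top","light_pad","squeegee"]:
    L=bot.regions_of(n,c)
    for r in L[:2]:
        m=r["region"]; rows,cols=np.nonzero(m); w=world(c,cols,rows); ok=c["depth"][rows,cols]>0
        w=w[ok]
        rect=cv2.minAreaRect(w[:,:2].astype(np.float32)) if len(w)>3 else None
        print(cam,n,round(r["p"],2),np.round(r["extent"]),m.sum(),np.round(np.percentile(w,[3,50,97],axis=0),3).tolist() if len(w) else None, rect)
E
```

```text
top exposure_box 0.85 [347. 189. 125. 100.] 9659 [[0.483, -0.333, 0.072], [0.604, -0.146, 0.11], [0.724, 0.025, 0.117]] ((0.5959689617156982, -0.16097669303417206), (0.41117894649505615, 0.3051083981990814), 84.12821960449219)
top exposure_box 0.38 [398. 192.  13.   2.] 29 [[0.586, -0.309, 0.096], [0.592, -0.299, 0.099], [0.599, -0.29, 0.105]] ((0.5926348567008972, -0.30068856477737427), (0.012577992863953114, 0.021290389820933342), 1.6182401180267334)
top lid 0.78 [334. 192. 103.  96.] 7026 [[0.486, -0.242, 0.103], [0.603, -0.107, 0.112], [0.712, 0.028, 0.117]] ((0.5848901867866516, -0.10753220319747925), (0.2994866371154785, 0.2806881070137024), 84.4526596069336)
top lid 0.23 [250. 209.  24.  52.] 1042 [[0.452, 0.119, 0.013], [0.53, 0.15, 0.022], [0.61, 0.181, 0.029]] ((0.5313299298286438, 0.15063655376434326), (0.06563509255647659, 0.17169147729873657), 88.96005249023438)
top lamp_fader 0.39 [397. 193.  14.   2.] 53 [[0.584, -0.317, 0.072], [0.59, -0.302, 0.098], [0.6, -0.288, 0.104]] ((0.5907099843025208, -0.3042635917663574), (0.019065992906689644, 0.03351519629359245), 7.855591
[... 1314 characters left out ...]
98638916), 63.79184341430664)
side lid_handle 0.71 [289. 189.  89.  52.] 2773 [[0.467, -0.24, 0.085], [0.582, -0.081, 0.113], [0.714, 0.041, 0.117]] ((0.5804004073143005, -0.13158831000328064), (0.35123035311698914, 0.2717689275741577), 82.97578430175781)
side light_pad 0.88 [233. 275.  95.  62.] 3232 [[0.374, 0.231, 0.005], [0.485, 0.329, 0.012], [0.613, 0.414, 0.015]] ((0.5027364492416382, 0.31522244215011597), (0.2651875913143158, 0.20568929612636566), 0.9876343011856079)
side squeegee 0.81 [262. 243.  46.  28.] 683 [[0.448, 0.117, 0.003], [0.521, 0.161, 0.022], [0.609, 0.182, 0.029]] ((0.5403622984886169, 0.14098584651947021), (0.08718875050544739, 0.1909821778535843), 89.74378204345703)
```

```bash
python3 - <<'E'
from h import *
c=bot.capture("top"); p=cv2.convertScaleAbs(c["pixels"],alpha=2.2)
cv2.imwrite("pics/b_top.png",cv2.resize(p[120:270,150:450],None,fx=2.6,fy=2.6,interpolation=cv2.INTER_CUBIC))
np.savez("top0.npz",**c)
E
```

```text
(no output)
```

View pics/b_top.png

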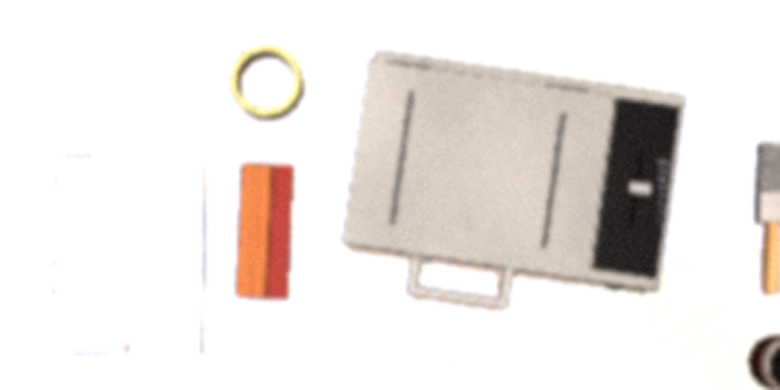

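```bash
python3 - <<'E'
from h import *
c=dict(np.load("top0.npz"))
def px(u,v,z): return world(c,[150+u/2.6],[120+v/2.6],z)[0]
for n,u,v,z in [("boxBR",658,290,.075),("boxTR",685,98,.075),("lidTL",373,55,.111),("lidBL",345,243,.111),("barL",410,291,.095),("barR",505,304,.095),("fader",640,188,.098)]:
    print(n,px(u,v,z).round(4))
rr,cc=np.mgrid[120:270,270:430]; rr=rr.ravel();cc=cc.ravel()
w=world(c,cc,rr)
t=w[(w[:,2]>.104)&(w[:,2]<.125)]
# clean
R=cv2.minAreaRect(t[:,:2].astype(np.float32)); print("lid top",R,np.median(t[:,2]))
# robust fit by erosion: use mask of pixels
m=np.zeros((420,560),np.uint8); k=(w[:,2]>.104)&(w[:,2]<.125); m[rr[k],cc[k]]=1
m=cv2.morphologyEx(m,cv2.MORPH_OPEN,np.ones((9,9),np.uint8))
ct=max(cv2.findContours(m,0,1)[0],key=cv2.contourArea)[:,0]
W=world(c,ct[:,0],ct[:,1],.111); R=cv2.minAreaRect(W[:,:2].astype(np.float32)); print(R, cv2.boxPoints(R).round(4).tolist())
# box top surface contour
k=(w[:,2]>.055)&(w[:,2]<.13); m[:]=0; m[rr[k],cc[k]]=1
m=cv2.morphologyEx(m,cv2.MORPH_OPEN,np.ones((15,15),np.uint8))
ct=max(cv2.findContours(m,0,1)[0],key=cv2.contourArea)[:,0]
W=world(c,ct[:,0],ct[:,1],.08); R=cv2.minAreaRect(W[:,:2].astype(np.float32)); print("box",R, cv2.boxPoints(R).round(4).tolist())
# handle/fader by depth
k=(w[:,0]<.49)&(w[:,2]>.08)&(w[:,2]<.11); h=w[k]; print("handle pts",len(h)); 
if len(h): print(h.min(0),h.max(0),cv2.minAreaRect(h[:,:2].astype(np.float32)))
E
```

```text
boxBR [ 0.4715 -0.3322  0.075 ]
boxTR [ 0.7041 -0.3604  0.075 ]
lidTL [0.7398 0.0179 0.111 ]
lidBL [0.5164 0.0446 0.111 ]
barL [ 0.462  -0.0339  0.095 ]
barR [ 0.4499 -0.1468  0.095 ]
fader [ 0.5918 -0.3028  0.098 ]
lid top ((0.5806186199188232, -0.13335514068603516), (0.3492768704891205, 0.2671990394592285), 83.01586151123047) 0.1118855999936832
((0.6069827079772949, -0.10666993260383606), (0.2896896004676819, 0.22066468000411987), 83.08776092529297) [[0.47999998927116394, -0.23720000684261322], [0.6991000175476074, -0.263700008392334], [0.7339000105857849, 0.023800000548362732], [0.5149000287055969, 0.05040000006556511]]
box ((0.6107190251350403, -0.15358585119247437), (0.38358035683631897, 0.23858089745044708), 83.05245971679688) [[0.4690999984741211, -0.3294999897480011], [0.7059000134468079, -0.35839998722076416], [0.7523000240325928, 0.02239999920129776], [0.515500009059906, 0.05119999870657921]]
handle pts 250
[ 0.44605807 -0.32730213  0.08011549] [ 0.48990028 -0.02849901  0.10992043] ((0.4680362045764923, -0.17791379988193512), (0.043802570551633835, 0.2988298237323761), 0.08738894015550613)
```

```bash
python3 -m crank '[{"offset":[0,0,0],"spin":-0.15},{"offset":[0,0,0],"spin":-0.15},{"offset":[0,0,0],"spin":-0.15},{"offset":[0,0,0],"spin":-0.15},{"offset":[0,0,0],"spin":-0.15},{"offset":[0,0,0],"spin":-0.15},{"offset":[0,0,0],"spin":-0.14}]' 0.06
```

```text
time_s: 1.7
position: [0.249, -0.5732, 0.4048]
tcp_rot: [[-0.0, 0.115, 0.993], [-0.0, 0.993, -0.115], [-1.0, -0.0, -0.0]]
force: [0.1, 1.4, 0.1]
opening: 0.692
```

```bash
python3 -m crank '[{"offset":[0,0.034,0.034],"spin":0},{"offset":[0,0.034,0.034],"spin":0},{"offset":[0,0.034,0.034],"spin":0},{"offset":[0,0.034,0.034],"spin":0},{"offset":[0,0.034,0.034],"spin":0},{"offset":[0,0.034,0.034],"spin":0},{"offset":[0,0.034,0.034],"spin":0},{"offset":[0,0.034,0.034],"spin":0},{"offset":[0,0.034,0.034],"spin":0},{"offset":[0,0,0],"spin":0}]' 0.06; python3 - <<'E'
from h import *
c=bot.capture("wrist"); cv2.imwrite("pics/c_wrist.png",c["pixels"])
s=bot.read_state(); print(s["position"],s["joint_positions"])
w2c=c["world_to_cam"];K=c["K"]
# project hypothesized points (fisheye)
def proj(P):
    p=w2c[:3,:3]@P+w2c[:3,3]; v=np.array([p[0],-p[1],-p[2]]); th=np.arctan2(np.hypot(v[0],v[1]),v[2]); r=K[0,0]*th; n=np.hypot(v[0],v[1]); return K[0,2]+r*v[0]/n, K[1,2]+r*v[1]/n
print(proj(np.array([.592,-.303,.098])))
for r in bot.regions_of("fader_top",c)[:3]: print(r["p"],r["extent"])
E
```

```text
time_s: 2.7
position: [0.5937, -0.3019, 0.4047]
tcp_rot: [[0.003, 0.114, 0.993], [0.001, 0.993, -0.114], [-1.0, 0.002, 0.003]]
force: [-0.0, 0.5, 0.5]
opening: 0.695
[ 0.59175917 -0.30384025  0.40455365] [-3.67858865e+01  3.34203810e+01  7.58812686e+01  1.07057415e-02
  7.06753910e+01 -3.01534568e+01]
(np.float64(281.6355225471339), np.float64(207.40978110876935))
0.96 [281.9, 204.3, 16.2, 33.2]
```

View pics/c_wrist.png

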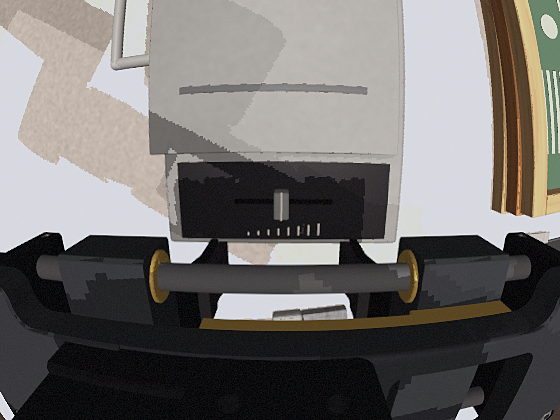

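The wrist view shows the fader at (281,205), mid-slot between the fingers, which agrees with the measured position. Next I'll descend and grip it.

```bash
python3 -m crank '[{"offset":[0.04,0.002,0],"spin":0},{"offset":[0.04,0,0],"spin":0},{"offset":[0.035,0,0],"spin":0},{"offset":[0.023,0,0],"spin":0},{"offset":[0,0,0],"spin":0}]' 0.06 && python3 -m crank '[{"offset":[0,0,0],"spin":0},{"offset":[0,0,0],"spin":0},{"offset":[0,0,0],"spin":0},{"offset":[0,0,0],"spin":0},{"offset":[0,0,0],"spin":0},{"offset":[0,0,0],"spin":0}]' 0.01
```

```text
time_s: 3.3
position: [0.5873, -0.3051, 0.2628]
tcp_rot: [[-0.008, 0.123, 0.992], [0.005, 0.992, -0.123], [-1.0, 0.004, -0.008]]
force: [-0.9, 1.4, 0.8]
opening: 0.687
time_s: 3.9
position: [0.5901, -0.3043, 0.2673]
tcp_rot: [[0.001, 0.121, 0.993], [-0.0, 0.993, -0.121], [-1.0, -0.0, 0.001]]
force: [0.7, -0.0, 0.4]
opening: 0.229
```

```bash
python3 -m crank '[{"offset":[0,0,0],"spin":0},{"offset":[0,0,0],"spin":0},{"offset":[0,0,0],"spin":0},{"offset":[0,0,0],"spin":0}]' 0.008
```

```text
time_s: 4.3
position: [0.5903, -0.3044, 0.2671]
tcp_rot: [[0.001, 0.121, 0.993], [-0.0, 0.993, -0.121], [-1.0, -0.0, 0.001]]
force: [2.1, -0.0, 2.0]
opening: 0.159
```

Gripped at 13.8 mm, which matches the fader. Now I'll pull it to the front.

```bash
python3 -m crank '[{"offset":[0,0,-0.006],"spin":0},{"offset":[0,0,-0.006],"spin":0},{"offset":[0,0,-0.006],"spin":0},{"offset":[0,0,-0.006],"spin":0},{"offset":[0,0,-0.004],"spin":0},{"offset":[0,0,0],"spin":0}]';  python3 -m crank '[{"offset":[0,0,-0.003],"spin":0},{"offset":[0,0,-0.003],"spin":0},{"offset":[0,0,0],"spin":0}]'
```

```text
time_s: 4.9
position: [0.5612, -0.3009, 0.2671]
tcp_rot: [[-0.002, 0.121, 0.993], [0.001, 0.993, -0.121], [-1.0, 0.0, -0.002]]
force: [-0.4, 1.7, 6.1]
opening: 0.155
time_s: 5.2
position: [0.5579, -0.3004, 0.2671]
tcp_rot: [[0.008, 0.122, 0.992], [-0.002, 0.993, -0.122], [-1.0, -0.001, 0.008]]
force: [9.1, 2.0, 0.7]
opening: 0.158
```

```bash
python3 -m crank '[{"offset":[0,0,-0.002],"spin":0},{"offset":[0,0,0],"spin":0},{"offset":[0,0,0],"spin":0}]';python3 -m crank '[{"offset":[0,0,0],"spin":0},{"offset":[0,0,0],"spin":0},{"offset":[0,0,0],"spin":0}]' 0.05;python3 -m crank '[{"offset":[-0.03,0,0],"spin":0},{"offset":[-0.04,0,0],"spin":0},{"offset":[-0.04,0,0],"spin":0},{"offset":[0,0,0],"spin":0}]' 0.06
python3 - <<'E'
from h import *
c=bot.capture("wrist"); cv2.imwrite("pics/d_wrist.png",c["pixels"])
E
```

```text
time_s: 5.5
position: [0.5573, -0.3002, 0.2671]
tcp_rot: [[0.011, 0.122, 0.992], [-0.003, 0.992, -0.122], [-1.0, -0.001, 0.011]]
force: [13.3, 3.1, -1.6]
opening: 0.156
time_s: 5.8
position: [0.5534, -0.2999, 0.2659]
tcp_rot: [[-0.003, 0.12, 0.993], [0.001, 0.993, -0.12], [-1.0, 0.001, -0.003]]
force: [-0.0, 1.0, -0.9]
opening: 0.344
time_s: 6.2
position: [0.5548, -0.3012, 0.382]
tcp_rot: [[0.007, 0.121, 0.993], [-0.007, 0.993, -0.121], [-1.0, -0.006, 0.008]]
force: [-0.2, -0.6, -0.2]
opening: 0.66
```

View pics/d_wrist.png

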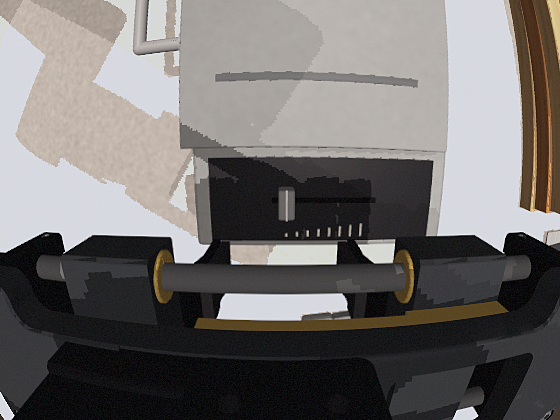

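The wrist view shows the fader at (287,203), at the front end of its slot, and the 13 N reading confirms the stop. Next is the handle.

```bash
python3 -m crank '[{"offset":[0,0.04,-0.025],"spin":0},{"offset":[0,0.04,-0.025],"spin":0},{"offset":[0,0.04,-0.025],"spin":0},{"offset":[0,0.04,-0.025],"spin":0},{"offset":[0,0.038,-0.024],"spin":0},{"offset":[0,0,0],"spin":0},{"offset":[0,0,0],"spin":0}]' 0.045
python3 - <<'E'
from h import *
c=bot.capture("wrist"); cv2.imwrite("pics/e_wrist.png",c["pixels"])
w2c=c["world_to_cam"];K=c["K"]
def proj(P):
    p=w2c[:3,:3]@P+w2c[:3,3]; v=np.array([p[0],-p[1],-p[2]]); th=np.arctan2(np.hypot(v[0],v[1]),v[2]); r=K[0,0]*th; n=np.hypot(v[0],v[1]); return K[0,2]+r*v[0]/n, K[1,2]+r*v[1]/n
print(bot.read_state()["position"]);print(proj(np.array([.456,-.089,.101])), proj(np.array([.4626,-.0344,.101])), proj(np.array([.4494,-.1436,.101])))
E
```

```text
time_s: 6.95
position: [0.4538, -0.0876, 0.3755]
tcp_rot: [[-0.004, 0.119, 0.993], [0.001, 0.993, -0.119], [-1.0, 0.0, -0.004]]
force: [-0.5, -0.2, 0.6]
opening: 0.52
[ 0.45482778 -0.08866499  0.37587329]
(np.float64(288.51942564797446), np.float64(216.24993766728284)) (np.float64(288.827638691407), np.float64(147.9902227532403)) (np.float64(288.1109307677973), np.float64(277.5607736872637))
```

View pics/e_wrist.png

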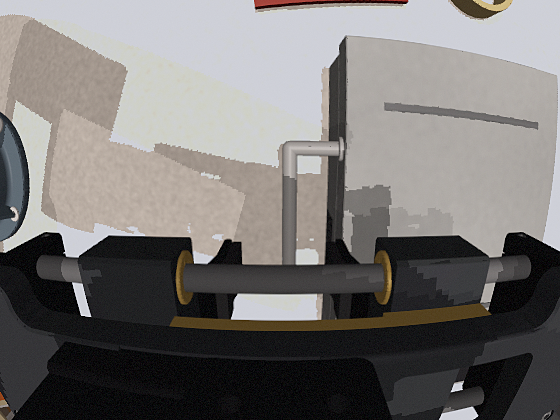

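The bar runs along column 290 from row 147 down, as predicted. Next I'll narrow the jaws to 34 mm, descend and grip.

```bash
python3 -m crank '[{"offset":[0,0,0.002],"spin":0},{"offset":[0,0,0],"spin":0},{"offset":[0.03,0,0],"spin":0},{"offset":[0.03,0,0],"spin":0},{"offset":[0.03,0,0],"spin":0},{"offset":[0.02,0,0],"spin":0},{"offset":[0.006,0,0],"spin":0},{"offset":[0,0,0],"spin":0},{"offset":[0,0,0],"spin":0}]' 0.034
python3 -m crank '[{"offset":[0,0,0],"spin":0},{"offset":[0,0,0],"spin":0},{"offset":[0,0,0],"spin":0},{"offset":[0,0,0],"spin":0},{"offset":[0,0,0],"spin":0}]' 0.004
```

```text
time_s: 7.9
position: [0.4576, -0.0893, 0.2613]
tcp_rot: [[0.001, 0.121, 0.993], [-0.001, 0.993, -0.121], [-1.0, -0.0, 0.001]]
force: [-0.4, 0.0, 0.3]
opening: 0.391
time_s: 8.4
position: [0.4572, -0.0888, 0.2612]
tcp_rot: [[0.001, 0.121, 0.993], [-0.0, 0.993, -0.121], [-1.0, -0.0, 0.001]]
force: [-0.6, 0.3, 4.6]
opening: 0.125
```

```bash
python3 - <<'E'
import numpy as np
R=262.6;a=3.93
t=np.arange(0,91,3.0)
u=R*np.cos(np.radians(a+t));z=R*np.sin(np.radians(a+t))
for i in range(len(t)-1): print(t[i+1], [round(-(z[i+1]-z[i]),1),0,round(-(u[i+1]-u[i]),1)])
E
```

```text
3.0 [np.float64(-13.7), 0, np.float64(1.3)]
6.0 [np.float64(-13.6), 0, np.float64(2.0)]
9.0 [np.float64(-13.5), 0, np.float64(2.7)]
12.0 [np.float64(-13.3), 0, np.float64(3.4)]
15.0 [np.float64(-13.1), 0, np.float64(4.1)]
18.0 [np.float64(-12.9), 0, np.float64(4.8)]
21.0 [np.float64(-12.6), 0, np.float64(5.5)]
24.0 [np.float64(-12.3), 0, np.float64(6.1)]
27.0 [np.float64(-12.0), 0, np.float64(6.8)]
30.0 [np.float64(-11.6), 0, np.float64(7.4)]
33.0 [np.float64(-11.2), 0, np.float64(8.0)]
36.0 [np.float64(-10.8), 0, np.float64(8.5)]
39.0 [np.float64(-10.3), 0, np.float64(9.1)]
42.0 [np.float64(-9.8), 0, np.float64(9.6)]
45.0 [np.float64(-9.3), 0, np.float64(10.1)]
48.0 [np.float64(-8.8), 0, np.float64(10.6)]
51.0 [np.float64(-8.2), 0, np.float64(11.0)]
54.0 [np.float64(-7.6), 0, np.float64(11.5)]
57.0 [np.float64(-7.0), 0, np.float64(11.8)]
60.0 [np.float64(-6.4), 0, np.float64(12.2)]
63.0 [np.float64(-5.7), 0, np.float64(12.5)]
66.0 [np.float64(-5.1), 0, np.float64(12.8)]
69.0 [np.float64(-4.4), 0, np.float64(13.0)]
72.0 [np.float64(-3.7), 0, np.float64(13.2)]
75.0 [np.float64(-3.0), 0, np.float64(13.4)]
78.0 [np.float64(-2.3), 0, np.float64(13.6)]
81.0 [np.float64(-1.6), 0, np.float64(13.7)]
84.0 [np.float64(-0.9), 0, np.float64(13.7)]
87.0 [np.float64(-0.1), 0, np.float64(13.7)]
90.0 [np.float64(0.6), 0, np.float64(13.7)]
```

```bash
python3 -m crank '[{"offset":[-0.007,0,0.0005],"spin":0},{"offset":[-0.0067,0,0.0008],"spin":0},{"offset":[-0.0136,0,0.002],"spin":0},{"offset":[-0.0135,0,0.0027],"spin":0},{"offset":[-0.0133,0,0.0034],"spin":0},{"offset":[-0.0131,0,0.0041],"spin":0},{"offset":[-0.0129,0,0.0048],"spin":0}]'
```

```text
time_s: 9.1
position: [0.4751, -0.091, 0.3412]
tcp_rot: [[-0.001, 0.121, 0.993], [0.0, 0.993, -0.121], [-1.0, -0.0, -0.001]]
force: [3.1, -1.7, -8.5]
opening: 0.129
```

```bash
python3 -m crank '[{"offset":[-0.0126,0,0.0055],"spin":0},{"offset":[-0.0123,0,0.0061],"spin":0},{"offset":[-0.012,0,0.0068],"spin":0},{"offset":[-0.0116,0,0.0074],"spin":0},{"offset":[-0.0112,0,0.008],"spin":0},{"offset":[-0.0108,0,0.0085],"spin":0},{"offset":[-0.0103,0,0.0091],"spin":0},{"offset":[-0.0098,0,0.0096],"spin":0},{"offset":[-0.0093,0,0.0101],"spin":0}]'
```

```text
time_s: 10.0
position: [0.5427, -0.0992, 0.4398]
tcp_rot: [[-0.014, 0.12, 0.993], [0.001, 0.993, -0.12], [-1.0, -0.0, -0.014]]
force: [-7.0, -1.9, -1.9]
opening: 0.124
```

```bash
python3 -m crank '[{"offset":[-0.0088,0,0.0106],"spin":0},{"offset":[-0.0082,0,0.011],"spin":0},{"offset":[-0.0076,0,0.0115],"spin":0},{"offset":[-0.007,0,0.0118],"spin":0},{"offset":[-0.0064,0,0.0122],"spin":0},{"offset":[-0.0057,0,0.0125],"spin":0},{"offset":[-0.0051,0,0.0128],"spin":0}]'; python3 -c "
from rig import bot
s=bot.read_state(); print(s['position'],s['joint_positions'],s['force'])"
```

```text
time_s: 10.7
position: [0.6248, -0.1091, 0.4922]
tcp_rot: [[-0.01, 0.121, 0.993], [0.0, 0.993, -0.121], [-1.0, -0.001, -0.01]]
force: [-9.5, 0.2, 10.9]
opening: 0.124
[ 0.62477062 -0.10912563  0.49217501] [-19.94889076  26.47157639  74.27235932  -0.19716527  79.79155374
 -12.98929782] [-9.53280452  0.17506262 10.8865664 ]
```

```bash
python3 -m crank '[{"offset":[-0.0044,0,0.013],"spin":0},{"offset":[-0.0037,0,0.0132],"spin":0},{"offset":[-0.003,0,0.0134],"spin":0},{"offset":[-0.0023,0,0.0136],"spin":0},{"offset":[-0.0016,0,0.0137],"spin":0},{"offset":[-0.0009,0,0.0137],"spin":0},{"offset":[-0.0001,0,0.0137],"spin":0},{"offset":[0.0006,0,0.0137],"spin":0},{"offset":[0,0,0],"spin":0},{"offset":[0,0,0],"spin":0}]'; python3 - <<'E'
from h import *
for n in ("side","top"):
    c=bot.capture(n); cv2.imwrite(f"pics/f_{n}.png",cv2.convertScaleAbs(c["pixels"],alpha=1.6))
E
```

```text
time_s: 11.7
position: [0.7349, -0.1227, 0.5068]
tcp_rot: [[0.003, 0.121, 0.993], [-0.001, 0.993, -0.121], [-1.0, -0.001, 0.003]]
force: [2.3, -0.9, 4.3]
opening: 0.127
```

View pics/f_side.png

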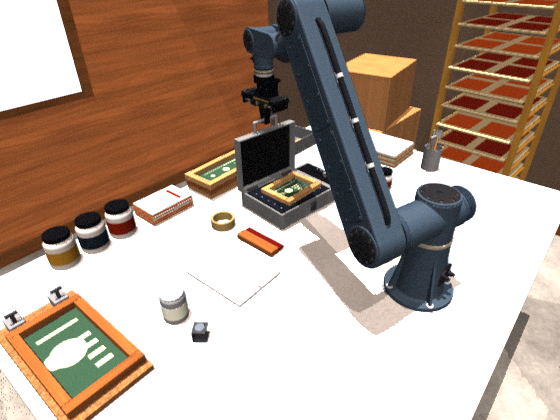

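View pics/f_top.png

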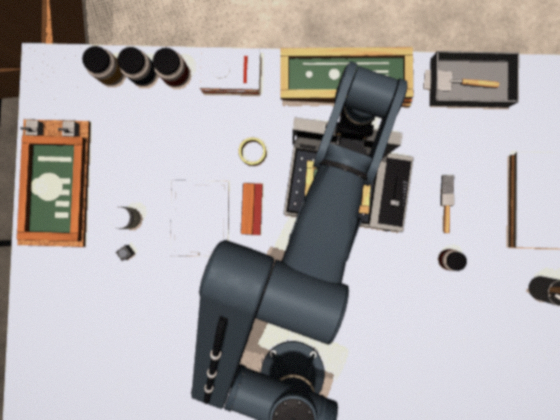

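Both views show the lid upright and the screen in the box. I'll release, lift and back off towards the robot.

```bash
python3 -m crank '[{"offset":[0,0,0],"spin":0},{"offset":[0,0,0],"spin":0},{"offset":[0,0,0],"spin":0},{"offset":[0,0,0],"spin":0},{"offset":[-0.02,0,0],"spin":0},{"offset":[-0.03,0,0],"spin":0},{"offset":[0,0,-0.04],"spin":0},{"offset":[0,0,-0.045],"spin":0},{"offset":[0,0,-0.045],"spin":0},{"offset":[0,0,-0.045],"spin":0},{"offset":[0,0,-0.04],"spin":0},{"offset":[0,0,0],"spin":0}]' 0.035; python3 - <<'E'
from h import *
for n in ("side","top","wrist"):
    c=bot.capture(n); cv2.imwrite(f"pics/g_{n}.png",cv2.convertScaleAbs(c["pixels"],alpha=1.6 if n!="wrist" else 1))
print(bot.read_state()["position"])
for r in bot.regions_of("screen",c)[:2]: print(r["p"],r["extent"])
np.savez("wr.npz",**c)
E
```

```text
time_s: 13.0
position: [0.5164, -0.0949, 0.5545]
tcp_rot: [[-0.006, 0.121, 0.993], [0.002, 0.993, -0.121], [-1.0, 0.001, -0.006]]
force: [1.2, 0.4, -0.0]
opening: 0.405
[ 0.52170255 -0.09675208  0.55545949]
0.59 [340.3, 189.9, 114.0, 145.0]
```

View pics/g_side.png

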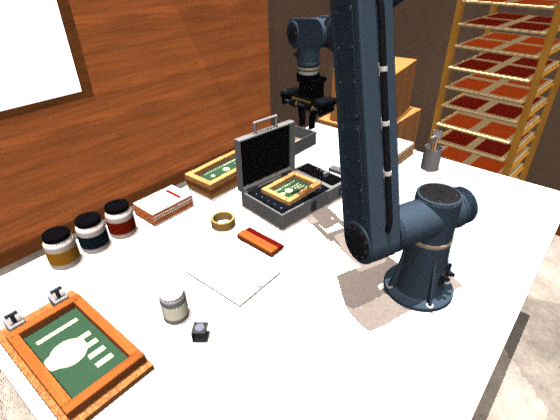

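View pics/g_wrist.png

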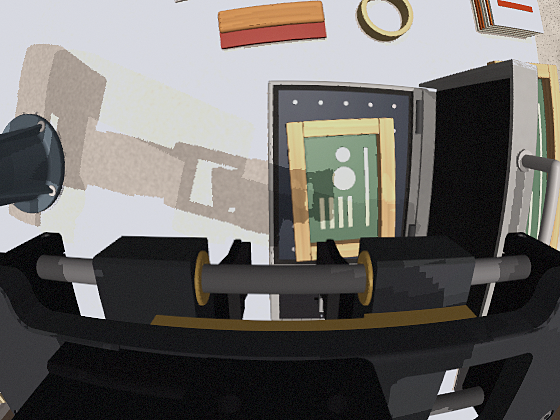

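The lid stays upright. In the wrist view the screen's outer corners are near (287,122), (393,118), (293,262) and (394,260). I'll measure it from those.

```bash
cat >> h.py <<'E'
def wworld(c,pts,z):
    K=c["K"];T=np.linalg.inv(c["world_to_cam"])
    n=cv2.fisheye.undistortPoints(np.array(pts,np.float64)[:,None],K,np.zeros(4))[:,0]
    d=np.c_[n[:,0],-n[:,1],-np.ones(len(n))]; r=d@T[:3,:3].T; o=T[:3,3]
    return o+r*((z-o[2])/r[:,2])[:,None]
E
python3 - <<'E'
from h import *
c=dict(np.load("wr.npz"))
cv2.imwrite("pics/g2.png",cv2.resize(c["pixels"][70:280,250:450],None,fx=2.8,fy=2.8,interpolation=cv2.INTER_CUBIC))
r=bot.regions_of("screen",bot.capture("wrist"))
P=wworld(c,[(287,122),(393,118),(293,262),(394,260)],.095); print(P.round(4))
m=r[0]["region"]; rows,cols=np.nonzero(m); W=wworld(c,np.c_[cols,rows],.095)
print(r[0]["p"],cv2.minAreaRect(W[:,:2].astype(np.float32)))
t=bot.capture("top"); 
for q in bot.regions_of("screen",t)[:3]:
    rows,cols=np.nonzero(q["region"]); W=world(t,cols,rows,.095); print(q["p"],q["extent"],cv2.minAreaRect(W[:,:2].astype(np.float32)))
E
```

```text
[[ 0.5343 -0.0193  0.095 ]
 [ 0.6816 -0.0269  0.095 ]
 [ 0.5194 -0.2191  0.095 ]
 [ 0.673  -0.2378  0.095 ]]
0.59 ((0.6004881858825684, -0.121774822473526), (0.20112410187721252, 0.15101543068885803), 87.52851867675781)
0.94 [338.4, 185.4, 64.4, 48.9] ((0.6027400493621826, -0.12107338756322861), (0.19994990527629852, 0.1446632444858551), 87.08790588378906)
```

View pics/g2.png

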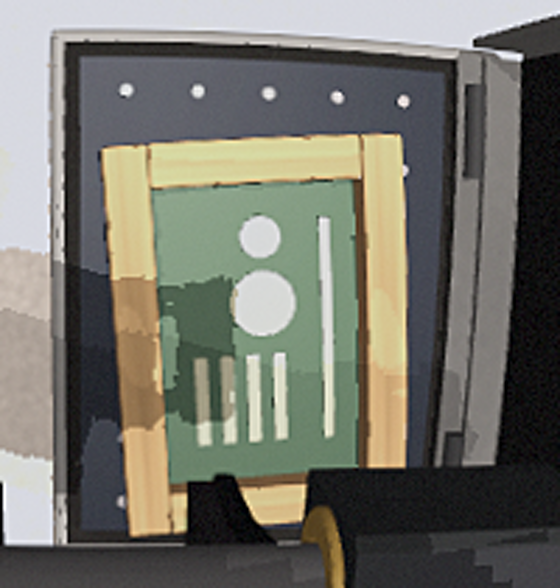

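View pics/g_top.png

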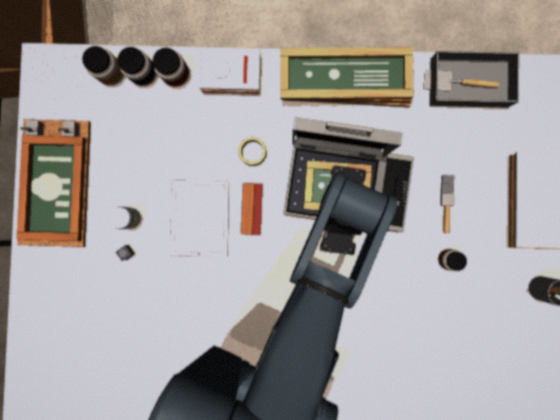

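```bash
python3 -m crank '[{"offset":[0,0,0],"spin":-0.073},{"offset":[0.03,-0.021,0.016],"spin":0},{"offset":[0.045,0,0],"spin":0},{"offset":[0.045,0,0],"spin":0},{"offset":[0.045,0,0],"spin":0},{"offset":[0.02,0,0],"spin":0},{"offset":[0,0,0],"spin":0},{"offset":[0,0,0],"spin":0}]' 0.055; python3 - <<'E'
from h import *
c=bot.capture("wrist"); cv2.imwrite("pics/i.png",c["pixels"]); print(bot.read_state()["position"])
np.savez("wr2.npz",**c)
E
```

```text
time_s: 14.2
position: [0.5372, -0.1187, 0.37]
tcp_rot: [[0.0, 0.048, 0.999], [-0.0, 0.999, -0.048], [-1.0, -0.0, 0.0]]
force: [-0.4, -0.4, 0.3]
opening: 0.631
[ 0.53738399 -0.11872108  0.37100092]
```

View pics/i.png

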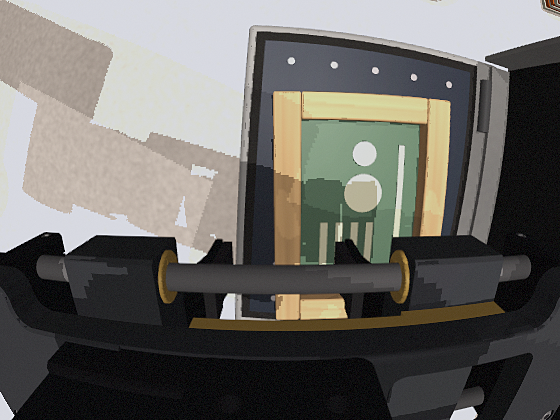

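```bash
python3 - <<'E'
from h import *
c=dict(np.load("wr2.npz"))
for p in [(273,92),(450,101),(273,200),(301,200),(273.5,245),(301.5,245),(276,318)]: print(p,wworld(c,[p],.095).round(4))
E
```

```text
(273, 92) [[ 0.5331 -0.0206  0.095 ]]
(450, 101) [[ 0.6815 -0.0265  0.095 ]]
(273, 200) [[ 0.5287 -0.106   0.095 ]]
(301, 200) [[ 0.5512 -0.1071  0.095 ]]
(273.5, 245) [[ 0.527  -0.1444  0.095 ]]
(301.5, 245) [[ 0.5503 -0.1455  0.095 ]]
(276, 318) [[ 0.525  -0.2167  0.095 ]]
```

The front bar spans columns 273–301, which puts its centreline at x≈0.539. I'll shift 2 mm and descend.

```bash
python3 -m crank '[{"offset":[0.035,0,0.002],"spin":0},{"offset":[0.035,0,0],"spin":0},{"offset":[0.025,0,0],"spin":0},{"offset":[0.01,0,0],"spin":0},{"offset":[0.003,0,0],"spin":0},{"offset":[0,0,0],"spin":0},{"offset":[0,0,0],"spin":0}]' 0.055; python3 - <<'E'
from h import *
c=bot.capture("wrist"); cv2.imwrite("pics/j.png",c["pixels"]); s=bot.read_state();print(s["position"],s["force"])
E
```

```text
time_s: 14.95
position: [0.5391, -0.1187, 0.2636]
tcp_rot: [[0.003, 0.048, 0.999], [-0.001, 0.999, -0.048], [-1.0, -0.001, 0.003]]
force: [0.6, -0.4, 0.9]
opening: 0.631
[ 0.538945   -0.11868671  0.26350653] [-0.87564299  0.39137558 -0.91667213]
```

View pics/j.png

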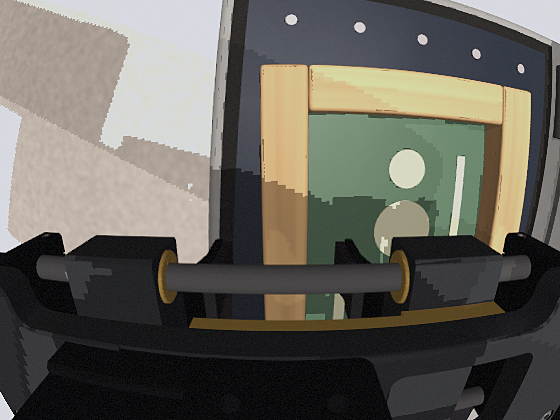

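The bar sits centred between the fingers, at columns 262–308. I'll close on it.

```bash
python3 -m crank '[{"offset":[0.001,0,0],"spin":0},{"offset":[0,0,0],"spin":0},{"offset":[0,0,0],"spin":0},{"offset":[0,0,0],"spin":0},{"offset":[0,0,0],"spin":0},{"offset":[0,0,0],"spin":0},{"offset":[0,0,0],"spin":0},{"offset":[0,0,0],"spin":0},{"offset":[0,0,0],"spin":0}]' 0.012;  python3 -m crank '[{"offset":[-0.005,0,0],"spin":0},{"offset":[-0.01,0,0],"spin":0},{"offset":[-0.015,0,0],"spin":0},{"offset":[-0.02,0,0],"spin":0},{"offset":[0,0,0],"spin":0},{"offset":[0,0,0],"spin":0}]'; python3 - <<'E'
from h import *
for n in ("side","wrist"):
    c=bot.capture(n); cv2.imwrite(f"pics/k_{n}.png",c["pixels"])
s=bot.read_state();print(s["position"],s["force"],s["moment"])
E
```

```text
time_s: 15.9
position: [0.5385, -0.1185, 0.261]
tcp_rot: [[0.001, 0.048, 0.999], [-0.0, 0.999, -0.048], [-1.0, -0.0, 0.001]]
force: [1.2, -1.3, 0.1]
opening: 0.25
time_s: 16.5
position: [0.5381, -0.1183, 0.3113]
tcp_rot: [[0.0, 0.048, 0.999], [-0.0, 0.999, -0.048], [-1.0, -0.0, 0.0]]
force: [-0.9, 0.9, -2.1]
opening: 0.248
[ 0.5377912  -0.11824392  0.31026504] [-0.67225933  0.91359293 -1.6852841 ] [-0.03758865  0.04718174 -0.01187681]
```

View pics/k_side.png

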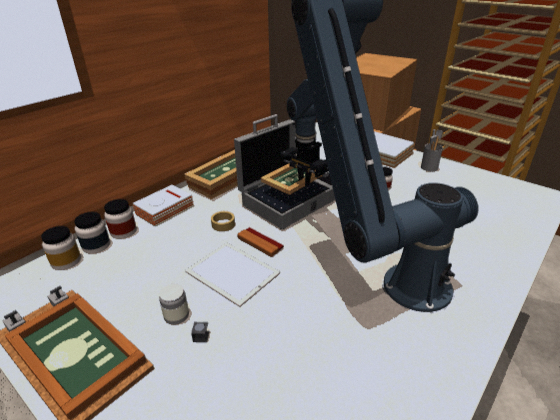

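View pics/k_wrist.png

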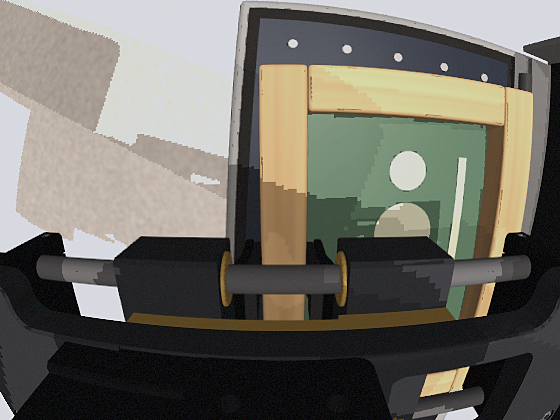

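The screen is held flat with the opening at 21.6 mm, matching the bar. I'll pin down the pad centre.

```bash
python3 - <<'E'
from h import *
c=bot.capture("top"); r=bot.regions_of("light_pad",c)[0]
ct=max(cv2.findContours(r["region"].astype(np.uint8),0,1)[0],key=cv2.contourArea)[:,0]
W=world(c,ct[:,0],ct[:,1],.009); print(r["p"],r["extent"],cv2.minAreaRect(W[:,:2].astype(np.float32)))
print(world(c,[199],[217.5],.009))
c=bot.capture("side"); r=bot.regions_of("light_pad",c)[0]
ct=max(cv2.findContours(r["region"].astype(np.uint8),0,1)[0],key=cv2.contourArea)[:,0]
W=world(c,ct[:,0],ct[:,1],.009); print(r["p"],cv2.minAreaRect(W[:,:2].astype(np.float32)))
E
```

```text
0.96 [197.9, 218.2, 58.1, 74.4] ((0.49660390615463257, 0.32368022203445435), (0.2511548697948456, 0.1951664537191391), 1.7080988883972168)
[[0.49778895 0.32249415 0.009     ]]
0.97 ((0.4965727925300598, 0.3216722905635834), (0.25635838508605957, 0.19531850516796112), 0.5522904992103577)
```

```bash
python3 -m crank '[{"offset":[-0.01,0,0],"spin":0},{"offset":[-0.02,0,0],"spin":0},{"offset":[-0.01,0,0],"spin":0},{"offset":[0,0,0],"spin":-0.03},{"offset":[0,0,0],"spin":-0.035},{"offset":[0,0.015,-0.0033],"spin":0},{"offset":[0,0.028,-0.0062],"spin":0},{"offset":[0,0.04,-0.0089],"spin":0},{"offset":[0,0.04,-0.0089],"spin":0},{"offset":[0,0.04,-0.0089],"spin":0}]' &&  python3 -m crank '[{"offset":[0,0.04,-0.0089],"spin":0},{"offset":[0,0.04,-0.0089],"spin":0},{"offset":[0,0.04,-0.0089],"spin":0},{"offset":[0,0.04,-0.0089],"spin":0},{"offset":[0,0.04,-0.0089],"spin":0},{"offset":[0,0.04,-0.0089],"spin":0},{"offset":[0,0.028,-0.0062],"spin":0},{"offset":[0,0.0106,-0.0024],"spin":0},{"offset":[0,0,0],"spin":0},{"offset":[0,0,0],"spin":0}]'; python3 - <<'E'
from h import *
np.set_printoptions(suppress=True,precision=4)
c=bot.capture("wrist"); cv2.imwrite("pics/l_wrist.png",c["pixels"])
c=bot.capture("side"); cv2.imwrite("pics/l_side.png",c["pixels"])
c=bot.capture("top"); cv2.imwrite("pics/l_top.png",c["pixels"])
s=bot.read_state();print(s["position"],s["tcp_rot"],s["opening"])
E
```

```text
time_s: 17.8
position: [0.498, 0.046, 0.3504]
tcp_rot: [[-0.002, -0.016, 1.0], [0.001, 1.0, 0.016], [-1.0, 0.001, -0.002]]
force: [-0.1, 0.8, -2.5]
opening: 0.25
time_s: 18.8
position: [0.4322, 0.321, 0.3506]
tcp_rot: [[-0.001, -0.017, 1.0], [-0.001, 1.0, 0.017], [-1.0, -0.001, -0.001]]
force: [0.2, 0.0, -2.2]
opening: 0.248
[0.433  0.3203 0.3509] [[-0.0005 -0.0151  0.9999]
 [-0.0005  0.9999  0.0151]
 [-1.     -0.0005 -0.0005]] 0.24965806774192809
```

View pics/l_side.png

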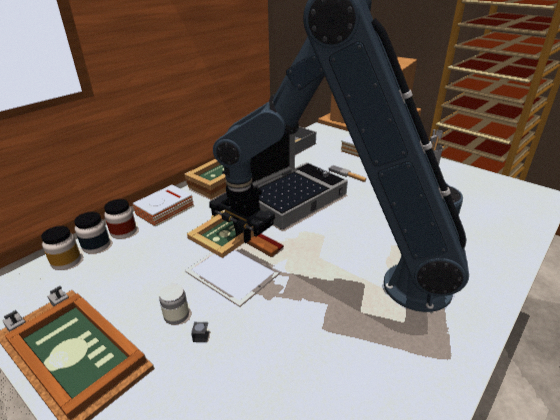

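View pics/l_top.png

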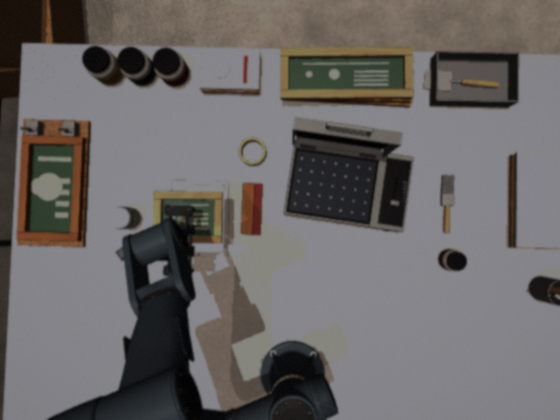

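View pics/l_wrist.png

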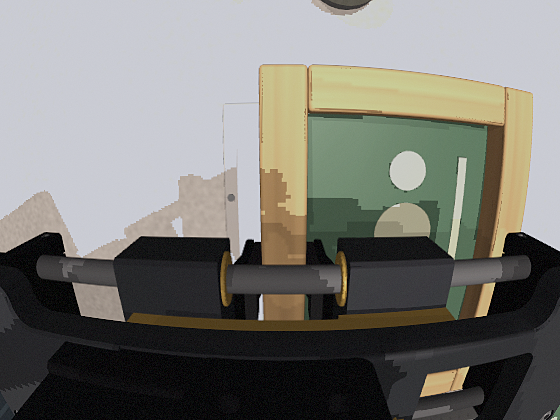

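The screen is held flat over the pad. I'll lower it 55 mm and verify.

```bash
python3 -m crank '[{"offset":[0.01,0,0],"spin":0},{"offset":[0.02,0.001,0],"spin":0},{"offset":[0.015,0,0],"spin":0},{"offset":[0.01,0,0],"spin":0},{"offset":[0,0,0],"spin":0},{"offset":[0,0,0],"spin":0},{"offset":[0,0,0],"spin":0}]'; python3 - <<'E'
from h import *
np.set_printoptions(suppress=True,precision=4)
c=bot.capture("top"); cv2.imwrite("pics/m_top.png",cv2.resize(cv2.convertScaleAbs(c["pixels"],alpha=1.8)[100:270,90:440],None,fx=2.2,fy=2.2))
for q in bot.regions_of("screen",c)[:2]:
    m=q["region"]; rows,cols=np.nonzero(m); W=world(c,cols,rows)
    k=W[:,2]<.2; print(q["p"],q["extent"],np.percentile(W[k],[2,50,98],axis=0)); 
    A=W[k&(np.abs(W[:,2]-.127)<.012)]; print(len(A),cv2.minAreaRect(A[:,:2].astype(np.float32)))
    # plane fit of frame top
    g=np.linalg.lstsq(np.c_[A[:,:2],np.ones(len(A))],A[:,2],rcond=None)[0]; print("slope",g, A[:,2].mean())
    P=world(c,cols,rows,.128); print(cv2.minAreaRect(P[:,:2].astype(np.float32)))
for n in ["lid","lid_handle"]:
    q=bot.regions_of(n,c)[0]; rows,cols=np.nonzero(q["region"]); W=world(c,cols,rows); print(n,q["p"],np.percentile(W,[2,50,98],axis=0))
c=bot.capture("side"); cv2.imwrite("pics/m_side.png",cv2.resize(cv2.convertScaleAbs(c["pixels"],alpha=1.6)[100:350,140:420],None,fx=2.4,fy=2.4))
s=bot.read_state();print(s["position"],s["opening"],s["force"])
E
```

```text
time_s: 19.65
position: [0.433, 0.3224, 0.2965]
tcp_rot: [[0.001, -0.017, 1.0], [0.001, 1.0, 0.017], [-1.0, 0.001, 0.001]]
force: [-0.1, 0.4, -1.5]
opening: 0.247
0.73 [191.6, 219.6, 69.3, 50.8] [[0.429  0.2246 0.1088]
 [0.5179 0.2883 0.1264]
 [0.5699 0.4195 0.136 ]]
1482 ((0.49623849987983704, 0.32258060574531555), (0.14844538271427155, 0.19994841516017914), 1.4184696674346924)
slope [0.0096 0.0028 0.1219] 0.12766292150073683
((0.4975643754005432, 0.32198137044906616), (0.15131790935993195, 0.20669877529144287), 1.679016351699829)
0.18 [347.4, 137.4, 112.0, 41.6] [[ 0.7058 -0.2621  0.0771]
 [ 0.7359 -0.129   0.097 ]
 [ 0.7573  0.016   0.1825]]
178 ((0.7319754362106323, -0.12263414263725281), (0.2887282371520996, 0.02906251698732376), 83.02106475830078)
slope [-0.0773  0.0061  0.1851] 0.12723913261167896
((0.7510713934898376, -0.14099328219890594), (0.3329814076423645, 0.08246031403541565), 82.57539367675781)
lid 0.83 [[ 0.7031 -0.2632  0.0722]
 [ 0.7336 -0.1264  0.2804]
 [ 0.763   0.0181  0.3462]]
lid_handle 0.95 [[ 0.7034 -0.2621  0.08  ]
 [ 0.7335 -0.125   0.2938]
 [ 0.7585  0.0171  0.3462]]
[0.4327 0.3225 0.2965] 0.2467735317379614 [-0.4345  0.2996 -3.2503]
```

View pics/m_top.png

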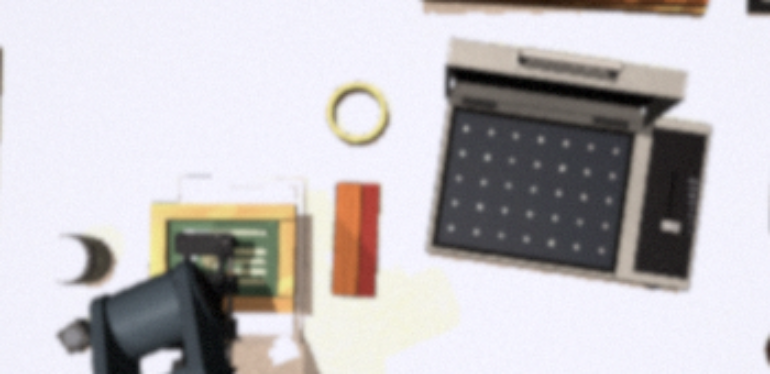

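View pics/m_side.png

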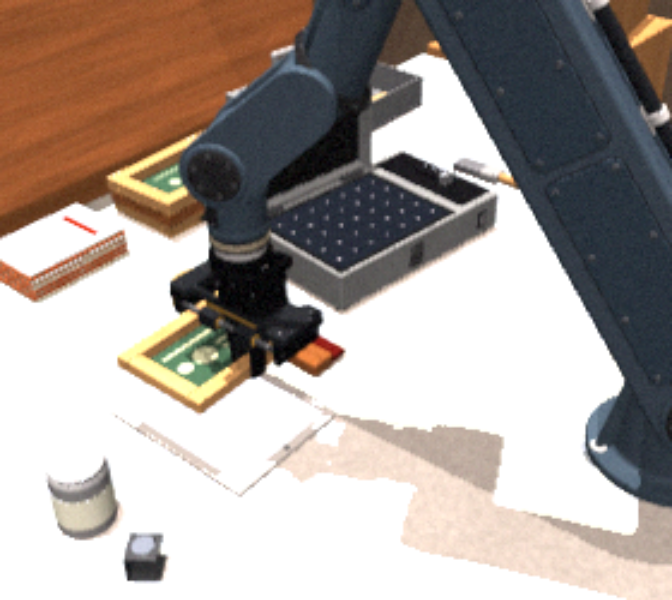

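Screen centre is (0.496, 0.323) and the pad centre is (0.497, 0.322). The underside is about 99 mm above the pad with under 0.6° of tilt. The lid is upright, the fader is at the front, and the bystanders haven't moved, so I'll hand in.

```bash
python3 -c "
from rig import bot
print(bot.hand_in())"
```

```text
the job is handed in; nothing more can be done
None
```

The job is handed in, at about 20 s of robot time. The screen is held flat over the middle of the lit light pad, still in the gripper.

- **Fader:** I gripped it and pulled it to the front stop. The stop force rose to about 13 N, and later views show it at the front end of its slot.
- **Lid:** I lifted it along its arc by the handle to about 90°. After I let go it stayed there, and it was still upright in the last pictures.
- **Screen:** I took it by the middle of its front bar. It is centred about 1 mm from the pad's centre, with its underside about 99 mm above the pad and under 0.6° of tilt.
- **Other things:** In the last top and side views, the squeegee, tape, jar and loupe show no visible change. The last full top view, just before the final lowering, shows the brush and can in place too.

No check failed. The largest disagreement was about 2 mm in a measured position, corrected before gripping. I estimated the lid angle from the handle's position, not directly.

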